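# Fit a new filter and hook the lid shut on a desktop air purifier

## Robot

A 7-joint arm with a two-finger parallel gripper is mounted at the origin on the work surface. World frame = base frame: x ahead of the robot, y to its left, z up, the work surface at z = 0. Lengths are in m, angles in rad, forces in N, time in s.
With the tool pointing down it reaches from about 0.4 to 0.85 m from the base axis. Payload 10.4 kg.
Tool frame: the origin (TCP) lies midway between the tips of the shut fingers; the grasp point (between the pads) lies 19 mm behind it; x points along the fingers, z is the direction in which the jaws open and shut, and the axes are right-handed (so a half turn about x gives the same grasp; the last joint's range is limited). The gripper opens to 85 mm and grips with 20 to 120 N. Pads are 22 mm wide; open, the fingers measure 114 mm over their backs; the gripper's body (76 mm by 85 mm) begins 54 mm behind the grasp point. The pads swing forward as they close: fully open they stand 13 mm farther back than shut.
Start: joints at [-1.288, 0.332, -0.065, 1.46, 0.022, 1.35, -0.088], TCP at [0.188, 0.596, 0.231] pointing down, gripper open.
Joint ranges: [-2.6, 2.6], [-0.5, 2.12], [-1.47, 1.34], [0.16, 2.42], [-1.27, 4.41], [0.06, 2.06], [-2.6, 2.6]. Speed limits (rad/s): [2.22, 2.22, 2.79, 2.79, 3.14, 3.14, 3.14].

## Interface

Orientations are given as a unit quaternion [x, y, z, w].
In Python, from rig import robot, kin, eyes gives the robot as it stands. Calls block until the motion is done:
- robot.reach(position, orientation): joint-space move of the TCP to a pose.
- robot.move_straight(position, speed=0.15, ori=None): straight line of the TCP; ori=None keeps the orientation; speed is the mean speed in m/s.
- robot.move_j(angles): joint-space move.
- robot.command_gripper(opening): opening from 0.0 (shut) to 1.0 (fully open); the grip force is fixed at half the most; returns when the fingers have stopped.
- robot.sleep(seconds).
- kin.solve_ik(position, orientation): joint angles nearest the present ones, or None.
- robot.get_state(): the state.
- eyes.capture(name): name is "scene" or "top" or "wrist"; returns a dict with "image" (480x640x3 uint8, blue, green, red), "mtx" (3x3 intrinsics, pixels), "T" (4x4, takes a point from camera to world coordinates). Camera axes: x right, y down, z forward; pixel columns grow to the right and rows downward; lengths in m; the calibration is good to about 2 mm. A picture is of the moment at which its call begins. There is no depth.
A pose or a line that the arm cannot do raises robot.Unreachable and nothing moves.
- robot.finish_job(): hands the job in, once; it reports no verdict.
The state is a dict: "clock": time; "joints": joint angles; "joint_velocities": joint speeds; "effort": joint torques, N m; "tcp_pos": TCP position; "tool_rot": TCP orientation; "force": force on the tool from outside, world axes, zero at the start; "moment": the same for the moment, N m; "gripper_width": opening from 0.0 (shut) to 1.0 (fully open).
Only numpy, scipy, OpenCV 4.12 (cv2) and the standard library are available. Lean on these libraries where they do the work, as an engineer would, in place of code of your own. Each camera call takes 0.05 s, during which the arm holds its last target. There are 200 camera calls.

## Task

Put the new filter back into the open air purifier by sleeving it over the steel shaft and lowering it, not dropping it, until it stands on the floor of the machine. Then refit the lid: holding it tilted, hook its orange lip under the machine's black ledge, swing the other end down under control without letting it slap, so that the lid lies flat on its rails, and let go. Leave the other things on the desk where they are.

Things in the scene. Friction and masses are not known exactly. Their poses are not given: they have to be found in the camera images.
- purifier: White desktop air purifier, open on top, fixed. Origin: underside, below the shaft; z up; +x from ledge side to console side. In its frame (mm): outer walls x -82 to 100, y -70 to 70; cavity x -76 to 76, y -64 to 64, floor at z 16. Near (-x), left and right walls end at z 93; the far wall (x 76 to 100) is a raised console up to z 118, so the lid cannot go in flat
- shaft_top (a point): Centre of the top of the steel shaft, 66 mm above the desk. Shaft diameter 28 mm, upright, tapering over its top 12 mm to 14 mm
- shaft_foot (a point): Foot of the shaft, on the cavity floor, 16 mm above the desk, where the filter stands
- ledge_edge (a point): Middle of the lower inner edge of the black ledge, at purifier (-60, 0, 87) mm. The ledge overhangs the cavity along the whole near wall: x -76 to -60, z 87 to 94 mm. Below it, and up to x -30, there is no rail, so the lip can dip
- seat (a point): Where the lid's origin lies when seated: purifier (0, 0, 78) mm, axes as the purifier's; play 3 mm in x, 4 mm in y either way. The lid rests on grey rails with tops at z 78: along the left and right walls (10 wide, x -30 to 76) and along the console (x 66 to 76)
- filter: Filter cartridge: a rigid upright tube with white pleated side and blue end rings, outer diameter 58 mm, bore 32 mm, height 56 mm, about 90 g, standing loose on the desk; either end may go down. Origin: centre of its underside, z along its axis
- filter_center (a point): Centre of the filter cartridge, half-way up (28 mm over its underside)
- cover: Lid: grey grilled plate with orange lip at one end and upright black grip bar, about 160 g, lying loose, grip up. In its frame (mm): z up, origin on the underside; plate x -56 to 73, y -60 to 60, z 0 to 6; lip x -73 to -56, y -40 to 40, z 0 to 6; grip bar centred at x 5, 14 thick (x), 60 long (y), z 6 to 44. Its -x (lip) end goes under the ledge, +x end to the console
- cover_grip (a point): Point in the grip bar at lid (5, 0, 30) mm: 24 mm over the plate's upper side, 14 mm under the bar's top; axes as the lid's. Gripped across its 14 mm, the bar holds the lid firmly when tilted
- cover_lip (a point): Middle of the free edge of the orange lip, lid (-73, 0, 3) mm
- cream_jar: Bystander: white jar with red cap, 48 mm across, 45 high; origin at its underside
- earbud_case: Bystander: white rounded case 50 x 60 x 26 mm; origin at its underside
- charger: Bystander: white charger plug 45 x 45 x 28 mm lying between the robot and the purifier; origin at its underside
- phone: Bystander: phone in a blue case lying flat, 75 x 155 x 10 mm; origin at its underside
- mug: Bystander: blue mug 76 mm across, 85 high; origin at its underside
- lotion: Bystander: white bottle 52 mm across, 140 high; origin at its underside

How it is judged:
By the outcome, as a careful person would: the job done as asked, in the order asked, and still so for the second after the job is handed in, with the robot touching nothing.
It also fails if it takes over 56 s, if anything falls off the work surface, if the arm or the gripper's body presses on something with over 40 N, if the wrist force passes 120 N, or if a joint passes its speed limit or range.

## Working session

There is one attempt and no reset: what is moved stays moved. The work goes in short steps, each a Python script; the robot and the scene stay as the last script left them, time stands still between calls to the robot, and variables do not carry over. Pictures are saved under pics/ and viewed, on a budget of 10 in all, crops included, one or two more only if the job needs it, and the job is handed in when it is done.

```bash
ls; mkdir -p pics
python3 - <<'E'
from rig import robot,kin,eyes
import cv2,numpy as np
for n in("scene","top","wrist"):
    c=eyes.capture(n); cv2.imwrite(f"pics/{n}0.png",c["image"]); print(n,c["mtx"].tolist(),np.round(c["T"],4).tolist())
s=robot.get_state();print({k:np.round(v,3).tolist() for k,v in s.items()})
E
```

```text
pics
scene [[559.5349550749432, 0.0, 324.27986050262746], [0.0, 559.5349550749432, 234.02308505882712], [0.0, 0.0, 1.0]] [[0.0572, 0.6012, -0.797, 1.5328], [0.9982, -0.0472, 0.0361, -0.1044], [-0.0159, -0.7977, -0.6029, 0.8015], [0.0, 0.0, 0.0, 1.0]]
top [[463.1804861579171, 0.0, 325.8993890364263], [0.0, 463.1804861579171, 236.4082189833011], [0.0, 0.0, 1.0]] [[-0.0038, -0.9983, 0.059, 0.5179], [-0.9997, 0.0024, -0.0243, -0.0653], [0.0242, -0.059, -0.998, 1.1626], [0.0, 0.0, 0.0, 1.0]]
wrist [[404.08240233269805, 0.0, 311.89590156066134], [0.0, 404.08240233269805, 243.69595666087], [0.0, 0.0, 1.0]] [[0.3011, 0.9155, 0.2668, 0.1201], [0.9536, -0.2885, -0.0861, 0.6163], [-0.0018, 0.2803, -0.9599, 0.3729], [0.0, 0.0, 0.0, 1.0]]
{'clock': 0.15, 'joints': [-1.288, 0.333, -0.065, 1.461, 0.022, 1.35, -0.089], 'joint_velocities': [-0.0, -0.002, -0.0, -0.001, 0.001, -0.0, 0.001], 'effort': [0.001, -62.582, 0.049, -39.185, 0.016, 0.007, -0.0], 'tcp_pos': [0.188, 0.596, 0.231], 'tool_rot': [-0.418, 0.571, 0.418, 0.57], 'force': [-0.263, -1.094, -0.413], 'moment': [0.004, -0.006, 0.019], 'gripper_width': 1.001}
```

View pics/top0.png

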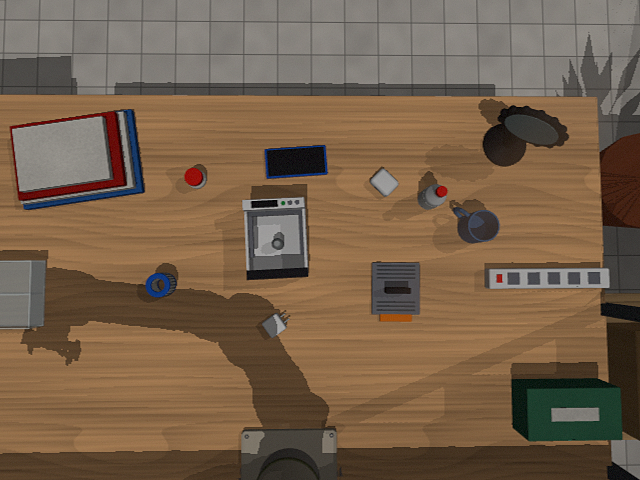

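View pics/scene0.png

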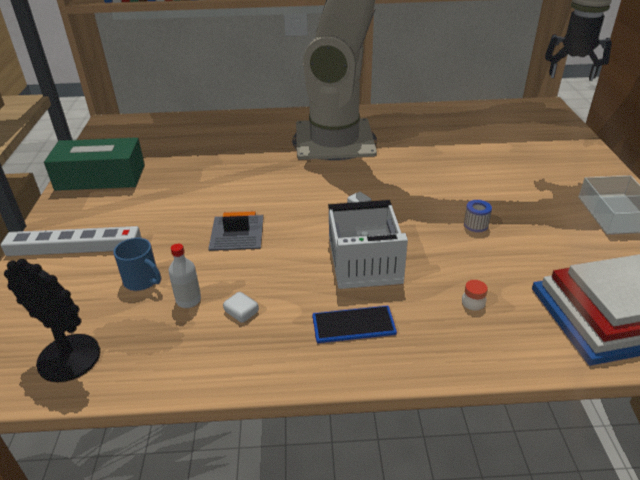

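The top view shows the purifier around (276,238), the filter at (160,284), the lid at (395,290) with its lip toward the robot, and the charger at (273,325). I'll enlarge these areas.

Run:
```python
import cv2,numpy as np
t=cv2.imread("pics/top0.png");C=np.zeros((600,800,3),np.uint8)
def put(x,y,w,h,s,X,Y):
    C[Y:Y+h*s,X:X+w*s]=cv2.resize(t[y:y+h,x:x+w],None,fx=s,fy=s,interpolation=cv2.INTER_CUBIC)
put(238,190,76,95,6,0,0)      # purifier
put(366,256,60,70,5,460,0)    # lid
put(142,262,38,38,6,460,360)  # filter
cv2.imwrite("pics/comp.png",C)
```

```text
(no output)
```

View pics/comp.png

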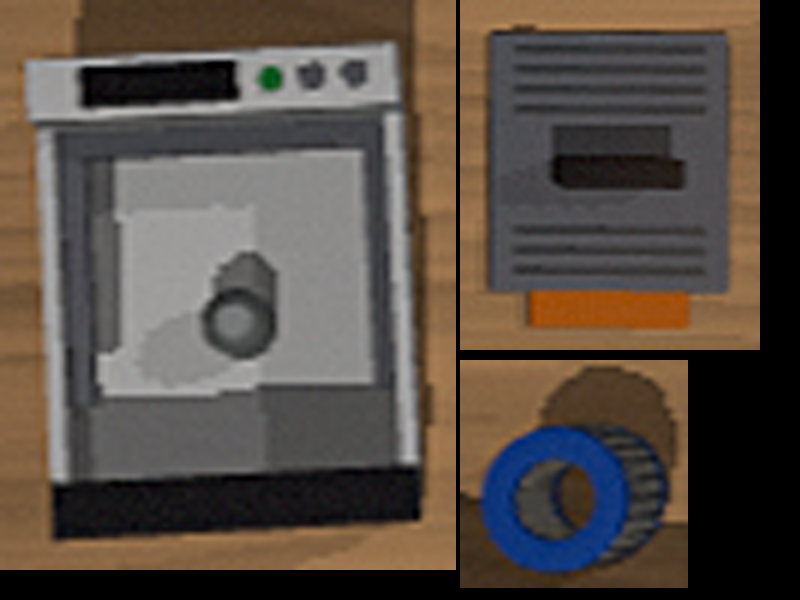

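```bash
cat > h.py <<'E'
import numpy as np, cv2, json
from scipy.optimize import least_squares
def proj(c,P):
    T=np.linalg.inv(np.array(c["T"]));p=np.atleast_2d(P)@T[:3,:3].T+T[:3,3];q=p@np.array(c["mtx"]).T
    return q[:,:2]/q[:,2:]
def place(x,P): # x=(X,Y,yaw), P in mm
    c,s=np.cos(x[2]),np.sin(x[2]);P=np.array(P,float)/1000
    return np.c_[x[0]+c*P[:,0]-s*P[:,1],x[1]+s*P[:,0]+c*P[:,1],P[:,2]]
def fit(views,x0): # views: list of (cam, P_mm, uv)
    f=lambda x:np.concatenate([(proj(c,place(x,P))-np.array(uv)).ravel() for c,P,uv in views])
    r=least_squares(f,x0);return r.x,r.fun.reshape(-1,2)
E
python3 - <<'E'
from rig import eyes
from h import *
c=eyes.capture("top")
def px(L,x,y,s,X,Y): return [((a-X+.5)/s-.5+x,(b-Y+.5)/s-.5+y) for a,b in L]
uv=px([(26,61),(396,43),(400,105),(28,122),(54,540),(420,520),(52,487),(416,466)],238,190,6,0,0)
P=[(100,70,118),(100,-70,118),(76,-70,118),(76,70,118),(-82,70,94),(-82,-70,94),(-60,70,94),(-60,-70,94)]
x,r=fit([(c,P,uv)],[.52,.04,0]);print("pur",x.round(4),r.round(2).tolist())
sh=px([(236,322)],238,190,6,0,0); xs,_=fit([(c,[(0,0,66)],sh)],x);print("shaft",xs.round(4))
uv=px([(488,32),(728,33),(728,291),(488,291),(528,327),(689,327)],366,256,5,460,0)
P=[(73,60,6),(73,-60,6),(-56,-60,6),(-56,60,6),(-73,40,6),(-73,-40,6)]
x,r=fit([(c,P,uv)],[.4,-.2,0]);print("lid",x.round(4),r.round(2).tolist())
uv=px([(555,499)],142,262,6,460,360)
x,r=fit([(c,[(0,0,56)],uv)],[.4,.3,0]);print("filter",x.round(4))
E
```

```text
pur [0.567  0.0246 0.0468] [[-0.18, -0.23], [0.07, -0.12], [-0.09, 0.05], [-0.09, 0.16], [-0.02, 0.28], [0.1, 0.47], [-0.08, -0.51], [0.3, -0.11]]
shaft [0.5668 0.0238 0.0468]
lid [ 0.4486 -0.2659 -0.0098] [[0.04, -0.12], [-0.2, -0.02], [0.11, 0.27], [0.03, 0.1], [0.07, -0.16], [-0.06, -0.06]]
filter [0.47   0.3056 0.    ]
```

```bash
cat >> h.py <<'E'
from scipy.spatial.transform import Rotation as Ro
PUR=np.array([.5669,.0243,.0468]);LID=np.array([.4486,-.2659,-.0098]);FIL=np.array([.470,.3056])
def ori(yaw,flip=0,tilt=0,jaw='y'): # tool down, jaws along local x or y of yawed frame, then tilt (+x end up)
    j=np.array([1.,0,0]) if jaw=='x' else np.array([0,1.,0]); j=-j if flip else j
    x=np.array([0,0,-1.]);M=np.c_[x,np.cross(j,x),j]
    return (Ro.from_euler('z',yaw)*Ro.from_euler('y',-tilt)*Ro.from_matrix(M)).as_quat()
E
python3 - <<'E'
from rig import robot,kin,eyes
from h import *
print(robot.get_state()["joints"])
for nm,p,y in(("fil",[*FIL,.16],PUR[2]),("pur",[*PUR[:2],.2],PUR[2])):
  for jaw in "xy":
    for f in(0,1):
      q=kin.solve_ik(p,ori(y,f,0,jaw));print(nm,jaw,f,None if q is None else np.round(q,2))
for f in(0,1):
  q=kin.solve_ik([*LID[:2],.1],ori(LID[2],f,0,'x'));print("lid",f,q)
  q=kin.solve_ik([*PUR[:2],.12],ori(PUR[2],f,.4,'x'));print("lidtilt",f,q)
E
```

```text
[-1.28756672  0.33261493 -0.06473626  1.46058978  0.02162468  1.34989348
 -0.08850355]
fil x 0 [-0.93  0.24  0.31  1.74 -0.08  1.17 -0.55]
fil x 1 [-0.65  0.24 -0.01  1.73  0.    1.17  2.53]
fil y 0 [-0.77  0.24  0.13  1.74 -0.03  1.17  0.99]
fil y 1 [-1.04  0.25  0.45  1.75 -0.12  1.17 -2.09]
pur x 0 [-0.64  0.25  0.61  1.69 -0.15  1.25  0.05]
pur x 1 None
pur y 0 [-0.61  0.24  0.57  1.69 -0.14  1.25  1.61]
pur y 1 [-0.71  0.26  0.69  1.69 -0.17  1.25 -1.5 ]
lid 0 [-0.25510002  0.28214921  0.8069065   1.92234437 -0.23618545  1.03380836
  0.64434338]
lidtilt 0 [-0.78116861  0.02999318  0.6521856   2.13308656  0.02762777  0.5862269
 -0.10600634]
lid 1 [-0.52139396  0.43444244  1.17478169  1.93103137 -0.456044    1.07959045
 -2.30651138]
lidtilt 1 None
```

Run:
```python
from rig import robot,kin,eyes
from h import *
robot.reach([*FIL,.17],ori(PUR[2],0,0,'x'))
c=eyes.capture("wrist");im=c["image"].copy()
a=np.linspace(0,2*np.pi,40)
for rr in (29,16):
  for x,y in proj(c,np.c_[FIL[0]+rr/1000*np.cos(a),FIL[1]+rr/1000*np.sin(a),0*a+.056]): 
    cv2.circle(im,(int(round(x)),int(round(y))),1,(0,255,0),-1)
cv2.imwrite("pics/w1.png",im);s=robot.get_state();print(s["clock"],s["tcp_pos"],s["force"])
```

```text
1.7667 [0.46916747 0.30739036 0.17011483] [ 0.16469243  0.15511152 -0.76134457]
```

View pics/w1.png

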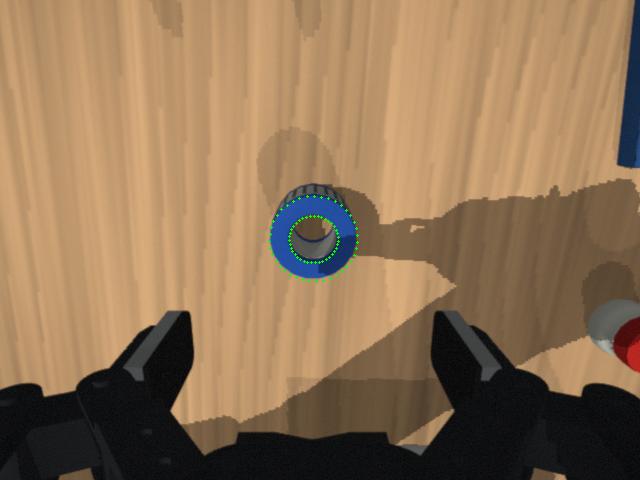

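The wrist view shows the filter's ring at (314,237), matching the projection within about 1 px. Next I grasp it and carry it over the shaft.

Run:
```python
from rig import robot,kin,eyes
from h import *
def st(n):
    s=robot.get_state();print(n,round(s["clock"],2),np.round(s["tcp_pos"],4),np.round(s["force"],1),round(s["gripper_width"],3))
o=ori(PUR[2],0,0,'x')
robot.move_straight([*FIL,.018],.12,o);robot.sleep(.2);st("down")
robot.command_gripper(.5);st("closed");robot.sleep(.2)
robot.move_straight([*FIL,.17],.15);st("up")
robot.move_straight([*PUR[:2],.17],.2);robot.sleep(.4);st("over")
c=eyes.capture("wrist");im=c["image"].copy()
a=np.linspace(0,2*np.pi,40)
for r,z in((29,.208),(16,.208)):
  for x,y in proj(c,np.c_[PUR[0]+r/1000*np.cos(a),PUR[1]+r/1000*np.sin(a),0*a+z]): cv2.circle(im,(int(round(x)),int(round(y))),1,(0,255,0),-1)
P=[(100,70,118),(100,-70,118),(76,-70,118),(76,70,118),(-82,70,94),(-82,-70,94),(-60,64,94),(-60,-64,94),(0,0,66)]
for x,y in proj(c,place(PUR,P)):
  if 0<=x<640 and 0<=y<480: cv2.circle(im,(int(round(x)),int(round(y))),2,(0,0,255),-1)
cv2.imwrite("pics/w2.png",im)
```

```text
down 3.38 [0.4702 0.3058 0.0185] [-0.6  0.3 -1.1] 0.997
closed 3.77 [0.4702 0.3058 0.0185] [-2.6 -0.7  5.2] 0.658
up 5.13 [0.4695 0.3053 0.169 ] [-0.7  1.1 -0.8] 0.654
over 7.17 [0.5669 0.0245 0.17  ] [-0.2 -0.5 -1.4] 0.657
```

View pics/w2.png

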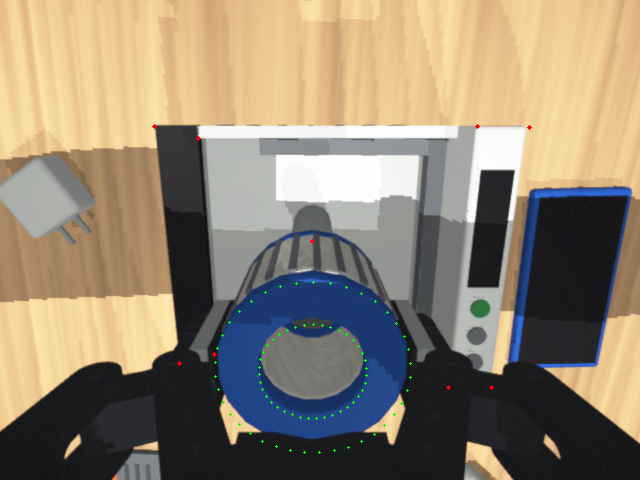

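The filter is held upright, but its ring is at about (313,354) where I predicted (312,367). I'll measure that offset.

Run:
```python
from rig import robot,kin,eyes
from h import *
c=eyes.capture("wrist");im=c["image"]
h=cv2.cvtColor(im,cv2.COLOR_BGR2HSV);m=((h[...,0]>100)&(h[...,0]<125)&(h[...,1]>140)&(h[...,2]>60)).astype(np.uint8)
m[:,500:]=0;m=cv2.morphologyEx(m,cv2.MORPH_OPEN,np.ones((3,3)))
cs,_=cv2.findContours(m,cv2.RETR_CCOMP,cv2.CHAIN_APPROX_NONE)
big=max(cs,key=cv2.contourArea)[:,0].astype(float)
print(cv2.boundingRect(big.astype(np.float32)))
# top ring points: fit circle r=29 with centre x,y, height z, tilt about jaw (x) axis
T=np.array(c["T"]);a=np.linspace(0,2*np.pi,360)
from scipy.spatial import cKDTree
def model(p):
    P=np.c_[.029*np.cos(a),.029*np.sin(a),0*a]@Ro.from_euler('x',p[3]).as_matrix().T+p[:3];return proj(c,P)
def f(p):
    # use contour pts except the lower image edge hidden by fingers
    return cKDTree(model(p)).query(big[(big[:,1]<430)])[0]
for tilt in (0,1):
    g=(lambda p:f([*p,0])) if not tilt else f
    r=least_squares(g,[PUR[0],PUR[1],.208]+[0]*tilt,loss='soft_l1',x_scale=[.001]*3+[.02]*tilt,diff_step=1e-4)
    print(tilt,r.x.round(4),"d",(r.x[:2]-PUR[:2]).round(4),r.cost,len(big))
# back arc of lower ring
col=m[:,312];print("col312 blue rows",np.flatnonzero(np.diff(col.astype(int)))[:12])
for dy in (0,.002,.004):
    for t in (0,):
        print(dy,proj(c,[[PUR[0],PUR[1]+dy+.029,.152],[PUR[0],PUR[1]+dy+.029,.208]]).round(1).tolist())
```

```text
(217, 271, 190, 169)
0 [0.5666 0.0254 0.2045] d [-0.0003  0.0011] 190.96164243398295 513
1 [ 0.5667  0.0247  0.2034 -0.0561] d [-0.0002  0.0004] 97.47394363371788 513
col312 blue rows [230 233 270 317 328 336 399 439]
0 [[315.6, 230.8], [317.3, 281.5]]
0.002 [[315.8, 226.1], [317.6, 274.8]]
0.004 [[316.1, 221.3], [318.0, 267.9]]
```

Run:
```python
from rig import robot,kin,eyes
from h import *
def st(n):
    s=robot.get_state();print(n,round(s["clock"],2),np.round(s["tcp_pos"],4),np.round(s["force"],1),np.round(s["moment"],2),round(s["gripper_width"],3));return s
q=(Ro.from_euler('z',PUR[2])*Ro.from_euler('x',.05)*Ro.from_euler('z',-PUR[2])*Ro.from_quat(ori(PUR[2],0,0,'x'))).as_quat()
p=np.array([*PUR[:2],.1]);
robot.move_straight(p,.12,q);robot.sleep(.3);s=st("pre");f0=np.array(s["force"])
z=.1
while z>.028:
    z-=.005 if z>.046 else .0015
    robot.move_straight([*p[:2],z],.06);robot.sleep(.05)
    s=robot.get_state();d=np.array(s["force"])-f0
    print(round(z,4),round(s["tcp_pos"][2],4),d.round(1))
    if np.linalg.norm(d)>8: break
st("end")
```

```text
pre 8.31 [0.5672 0.0245 0.1005] [ 0.4  0.4 -0.8] [-0.07 -0.03 -0.02] 0.656
0.095 0.0948 [-1.  -0.5  1. ]
0.09 0.0898 [ 0.4 -1.3  0.6]
0.085 0.0848 [-0.2  0.3 -0.2]
0.08 0.0798 [-0.8 -0.4 -0.2]
0.075 0.0748 [-0.5 -0.2 -1.1]
0.07 0.0698 [-0.6 -1.4  0.8]
0.065 0.0648 [-0.7 -0.2  0.4]
0.06 0.0598 [-0.8 -0.6  0.1]
0.055 0.0548 [-0.2  0.3 -0.2]
0.05 0.0498 [-0.1  0.3  0. ]
0.045 0.0448 [ 0.  -0.3  1. ]
0.0435 0.0435 [-1.4  0.3  1.2]
0.042 0.042 [-0.6 -0.7 -0.4]
0.0405 0.0405 [ 0.4 -1.3 -0.2]
0.039 0.0391 [ 3.7 -0.5 -0.9]
0.0375 0.0377 [ 4.6 -0.3 -0.7]
0.036 0.0362 [ 6.7  0.1 -0.4]
0.0345 0.0355 [2.9 0.3 8.6]
end 13.71 [0.5679 0.0245 0.0355] [3.3 0.6 7.8] [-0.07 -0.3  -0.19] 0.66
```

It's down on the floor (8.6 N up). The small +x force is probably a knuckle brushing the ledge, so I'll open only slightly before rising.

Run:
```python
from rig import robot,kin,eyes
from h import *
def st(n):
    s=robot.get_state();print(n,round(s["clock"],2),np.round(s["tcp_pos"],4),np.round(s["force"],1),round(s["gripper_width"],3));return s
robot.command_gripper(.70);st("open");robot.sleep(.2);s=st("open2");p=s["tcp_pos"]
robot.move_straight([p[0]+.0005,p[1],.05],.04);st("up1")
robot.move_straight([p[0]+.0005,p[1],.19],.15,ori(PUR[2],0,0,'x'));st("up2")
# go toward the lid; take the top picture once clear
robot.move_straight([LID[0],LID[1],.17],.25,ori(LID[2],0,0,'x'));robot.sleep(.3);st("lid")
c=eyes.capture("top");t=c["image"];w=eyes.capture("wrist");im=w["image"].copy()
P=[(73,60,6),(73,-60,6),(-56,-60,6),(-56,60,6),(-73,40,6),(-73,-40,6),(12,30,44),(12,-30,44),(-2,-30,44),(-2,30,44)]
for x,y in proj(w,place(LID,P)): cv2.circle(im,(int(round(x)),int(round(y))),2,(0,255,0),-1)
C=np.zeros((480,800,3),np.uint8);C[:,:320]=cv2.resize(t[185:290,240:310],(320,480),interpolation=cv2.INTER_CUBIC)
C[:360,320:]=cv2.resize(im,(480,360),interpolation=cv2.INTER_AREA);cv2.imwrite("pics/c3.png",C)
```

```text
open 13.93 [0.5696 0.0246 0.0359] [10.7  1.3  3.4] 0.704
open2 14.12 [0.5696 0.0246 0.036 ] [9.9 0.4 3.3] 0.701
up1 14.67 [0.5697 0.0246 0.0497] [ 0.3 -0.3 -0.4] 0.703
up2 15.75 [0.5696 0.0245 0.189 ] [ 0.3 -0.6  0.5] 0.702
lid 17.46 [ 0.4488 -0.2654  0.17  ] [0.7 0.2 0.2] 0.698
```

View pics/c3.png

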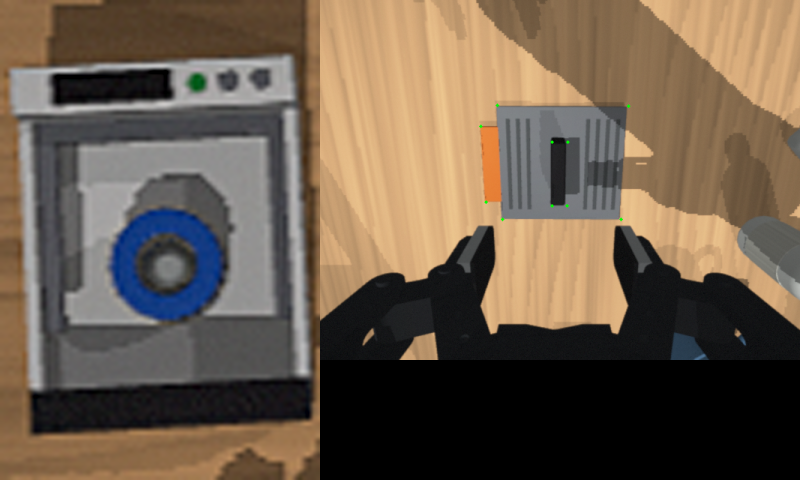

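The filter is seated on the shaft and the lid's projected corners match. Next: grasp the lid, tilt it and bring it to the pre-hook pose.

```bash
cat >> h.py <<'E'
def lidpose(th,slide=0,c=3,tz=11.,dy=0.): # TCP pose for lid tilted th rad, its (-60,0,6+c) point on the ledge edge, slid out along lid x (mm)
    d=Ro.from_euler('y',-th).apply([65+slide,0,tz-6-c])
    return place(PUR,[[-60+d[0],dy,87+d[2]]])[0], ori(PUR[2],0,th,'x')
E
python3 - <<'E'
from rig import robot,kin,eyes
from h import *
def st(n):
    s=robot.get_state();print(n,round(s["clock"],2),np.round(s["tcp_pos"],4),np.round(s["force"],1),round(s["gripper_width"],3));return s
th=np.radians(22)
print(all(kin.solve_ik(*lidpose(t,sl)) is not None for t in np.linspace(0,th,5) for sl in (0,28)))
g=place(LID,[[5,0,11.5]])[0]
robot.move_straight([*g[:2],.06],.15,ori(LID[2],0,0,'x'));robot.move_straight(g,.06);robot.sleep(.2);st("down")
robot.command_gripper(0.0);robot.sleep(.2);st("grip")
robot.move_straight([*g[:2],.25],.15);s=st("up")
p,q=lidpose(th,28);
robot.move_straight([p[0]-.02,p[1],.25],.2,q);st("over")
robot.move_straight([p[0]+.01,p[1],p[2]+.03],.12);robot.sleep(.4);st("pre");print(p)
c=eyes.capture("scene");w=eyes.capture("wrist")
im=w["image"].copy()
T=robot.get_state();R=Ro.from_quat(T["tool_rot"])
RL=R*Ro.from_quat(ori(0,0,0,'x')).inv()
P=np.array([(73,60,6),(73,-60,6),(-56,-60,6),(-56,60,6),(-73,40,6),(-73,-40,6),(-73,40,0),(-73,-40,0)],float)/1000-[.005,0,.0115]
P=RL.apply(P)+T["tcp_pos"]
for x,y in proj(w,P):
    if 0<=x<640 and 0<=y<480: cv2.circle(im,(int(round(x)),int(round(y))),2,(0,255,0),-1)
s=c["image"].copy()
for x,y in proj(c,P): cv2.circle(s,(int(round(x)),int(round(y))),0,(0,255,0),-1)
C=np.zeros((600,800,3),np.uint8);C[:360,:480]=cv2.resize(im,(480,360),interpolation=cv2.INTER_AREA)
C[:480,480:]=cv2.resize(s[140:296,310:414],(320,480),interpolation=cv2.INTER_CUBIC);cv2.imwrite("pics/c4.png",C)
E
```

```text
True
down 19.6 [ 0.4539 -0.266   0.0118] [-0.4 -0.3 -0.1] 0.7
grip 20.28 [ 0.4537 -0.266   0.0117] [-1.1 -0.3  4.6] 0.154
up 22.02 [ 0.4533 -0.2658  0.2493] [ 0.5  0.2 -1.2] 0.155
over 23.75 [0.5723 0.0245 0.25  ] [-0.3 -0.9 -0.9] 0.16
pre 25.14 [0.6024 0.0256 0.1539] [ 1.2 -0.5 -0.4] 0.155
[0.59235099 0.02549198 0.12369278]
```

View pics/c4.png

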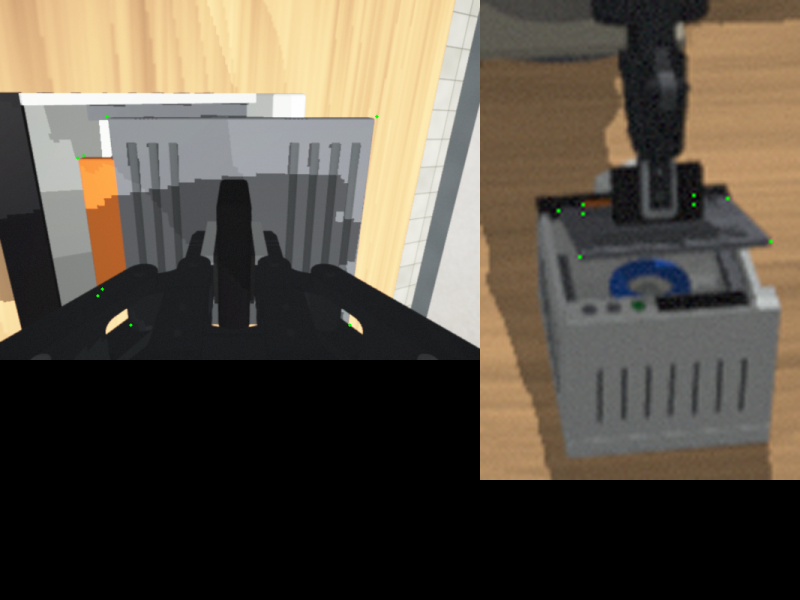

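The lid is held as modelled: the wrist view shows corner markers on the plate at about (107,117) and (376,117), and the lip at (80,157). Its lip is above and inboard of the ledge. Next: dip, hook and swing down.

Run:
```python
from rig import robot,kin,eyes
from h import *
F0=np.array(robot.get_state()["force"])
def st(n):
    s=robot.get_state();d=np.array(s["force"])-F0;print(n,round(s["clock"],2),np.round(s["tcp_pos"],4),d.round(1),np.round(s["moment"],2),round(s["gripper_width"],3));return np.linalg.norm(d)
def go(th,sl,c,v):
    p,q=lidpose(np.radians(th),sl,c,11.6);robot.move_straight(p,v,q);robot.sleep(.08);f=st((th,sl,c))
    if f>10: raise SystemExit("force")
go(22,28,3,.06)
for sl in (20,14,9,4,0): go(22,sl,3,.04)
for th in (18,14,10,7,4,2,1): go(th,0,3,.03)
```

```text
(22, 28, 3) 25.99 [0.5925 0.0255 0.1247] [ 0.1  0.6 -0.8] [-0.07  0.5   0.03] 0.158
(22, 20, 3) 26.43 [0.5848 0.0252 0.1214] [ 1.  -0.1  0.3] [-0.03  0.53  0.02] 0.153
(22, 14, 3) 26.81 [0.5792 0.0249 0.1191] [-0.1 -0.2 -0.1] [-0.04  0.53  0.04] 0.151
(22, 9, 3) 27.17 [0.5745 0.0247 0.1172] [0.9 0.5 0.4] [-0.    0.48  0.02] 0.153
(22, 4, 3) 27.52 [0.5699 0.0245 0.1153] [ 1.5 -0.1 -0.7] [-0.03  0.53 -0.03] 0.156
(22, 0, 3) 27.86 [0.5662 0.0243 0.1138] [ 0.3  0.4 -1.1] [-0.    0.5  -0.03] 0.154
(18, 0, 3) 28.24 [0.5678 0.0241 0.1093] [ 0.6 -0.  -0.2] [-0.05  0.42 -0.04] 0.149
(14, 0, 3) 28.62 [0.569  0.0242 0.1051] [-0.2 -0.8  0.3] [0.01 0.31 0.04] 0.157
(10, 0, 3) 29.01 [0.5702 0.0243 0.1007] [ 0.8 -0.8 -0.8] [-0.02  0.23 -0.01] 0.158
(7, 0, 3) 29.36 [0.5709 0.0243 0.0975] [ 0.5  0.2 -0.6] [ 0.02  0.12 -0.03] 0.157
(4, 0, 3) 29.71 [0.5714 0.0243 0.0941] [ 1.1  0.5 -0. ] [-0.03  0.13  0.03] 0.154
(2, 0, 3) 30.04 [0.5717 0.0244 0.0919] [ 0.3 -0.  -0.9] [-0.01  0.1   0.03] 0.156
(1, 0, 3) 30.38 [0.5718 0.0245 0.0907] [ 0.2 -0.2 -0.5] [ 0.02  0.04 -0.  ] 0.152
```

Run:
```python
from rig import robot,kin,eyes
from h import *
F0=np.array(robot.get_state()["force"])
for th,c in((0,2.8),(0,3.2),(0,3.6),(0,4.),(0,4.5),(0,5)):
    p,q=lidpose(np.radians(th),0,c,11.6);robot.move_straight(p,.02,q);robot.sleep(.15)
    s=robot.get_state();d=np.array(s["force"])-F0;print(c,round(s["clock"],2),np.round(s["tcp_pos"],4),d.round(1),np.round(s["moment"],2))
    if d[2]>4: break
w=eyes.capture("wrist")["image"];c=eyes.capture("scene")["image"]
C=np.zeros((480,800,3),np.uint8);C[:360,:480]=cv2.resize(w,(480,360),interpolation=cv2.INTER_AREA)
C[:,480:]=cv2.resize(c[140:296,310:414],(320,480),interpolation=cv2.INTER_CUBIC);cv2.imwrite("pics/c5.png",C)
```

```text
2.8 30.77 [0.5719 0.0245 0.0898] [ 0.4  0.2 -0.4] [ 0.01 -0.01 -0.05]
3.2 31.18 [0.5719 0.0245 0.0897] [-3.1 -0.9  7. ] [-0.08  0.58 -0.  ]
```

View pics/c5.png

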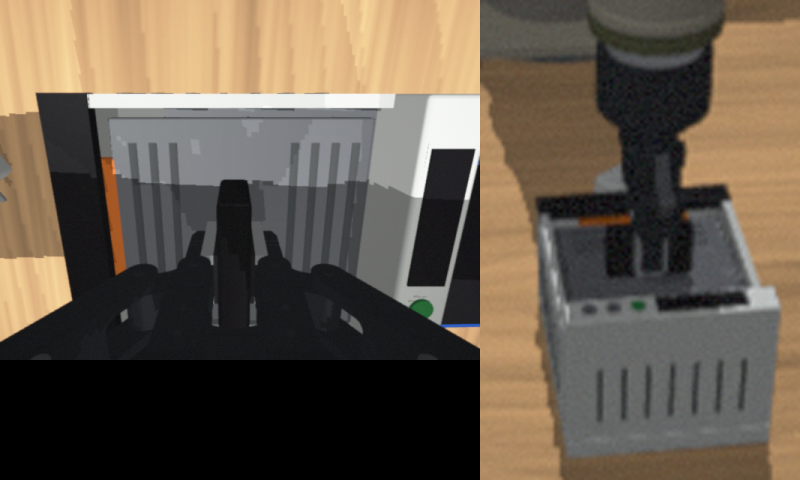

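The lid lies flat inside the rim with its lip under the ledge (orange strip at (112,215)), and it is in contact at the seat height. Now I release it and withdraw.

Run:
```python
from rig import robot,kin,eyes
from h import *
def st(n):
    s=robot.get_state();print(n,round(s["clock"],2),np.round(s["tcp_pos"],4),np.round(s["force"],1),round(s["gripper_width"],3));return s
robot.command_gripper(.45);robot.sleep(.2);p=st("open")["tcp_pos"]
robot.move_straight([p[0],p[1],.15],.08);robot.move_straight([p[0],p[1],.25],.2)
robot.move_straight([.45,.3,.3],.25);robot.sleep(.5);st("away")
c=eyes.capture("top");t=c["image"].copy();s=eyes.capture("scene")
S=place(PUR,[(73,60,84),(73,-60,84),(-56,60,84),(-56,-60,84)])
C=np.zeros((600,800,3),np.uint8);C[:480,:320]=cv2.resize(t[185:290,240:310],(320,480),interpolation=cv2.INTER_CUBIC)
for x,y in proj(c,S): cv2.circle(C,(int((x-240+.5)*320/70),int((y-185+.5)*480/105)),2,(0,255,0),-1)
C[:360,320:]=cv2.resize(s["image"],(480,360),interpolation=cv2.INTER_AREA)
C[360:,320:]=cv2.resize(s["image"][190:266,310:462],(480,240),interpolation=cv2.INTER_CUBIC);cv2.imwrite("pics/c6.png",C)
```

```text
open 31.84 [0.5719 0.0245 0.0893] [-0.1  0.1  0.4] 0.446
away 35.27 [0.45   0.2999 0.3   ] [ 0.2 -0.6 -0.6] 0.456
```

View pics/c6.png

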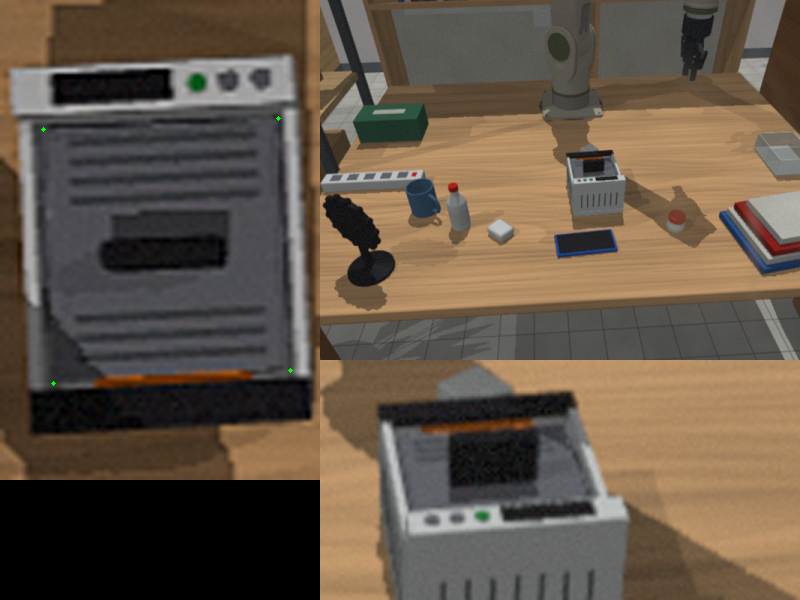

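The lid lies flat, with its lip under the ledge and its corners on the predicted seat marks. The bystanders are where they were and the gripper is clear, so I'm handing in.

```bash
python3 -c "
from rig import robot
print(robot.finish_job(),robot.get_state()['clock'])"
```

```text
the job is handed in; nothing more can be done
the job is handed in; nothing more can be done
```

The filter is back on the shaft and the lid is refitted. I handed the job in soon after the 35 s mark (limit 56 s).

- **Filter:** I gripped it by its outside, corrected a tilt of about 3° in the grip, and lowered it over the shaft in small steps. At the floor I felt about 8.6 N of contact and let go there. In the last few millimetres there was a sideways force of up to 7 N, rising to about 11 N as the fingers opened. It was probably a finger brushing the ledge. It vanished on lifting, and the next picture showed the filter standing over the shaft.
- **Lid:** I held it at a 22° tilt, slid its lip under the ledge without contact, and swung it down in small steps. It met the rails at about 7 N at the expected height, and I released it there.
- **Last check:** The final pictures show the lid flat, with its lip under the ledge and its corners close to the predicted seat marks. The gripper is well clear, and the bystanders looked unmoved by eye; I did not measure their positions. Apart from that sideways force, no check failed or disagreed.

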